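# Re-peg the fume vent's stay

### The job

The flap of the bench fume vent is held by a flat stay whose hole sits over a pin on the sill. Lift the stay, which has a red knob to hold it by, up off the pin, shift it so that the flap swings along, and set the hole with the yellow ring down over the pin instead, so that the stay lies fully home, flat on its seat, and let go. Feel for the pin gently: never bear hard on it with the stay, neither from above nor from the side, and leave the ladle, the ingots and the tin where they lie.

Things in the scene. Friction and masses are not known exactly. Their poses are not given: they have to be found in the camera images.
- knob (a point): centre of the red upright knob near the free end of the stay, a plain cylinder 20 mm in diameter and 40 mm tall standing on the stay's top face; this point lies 18 mm below its top and 25 mm above the stay's mid-plane; grip it from above. x axis along the stay, away from the stay's pivot; z axis square to the stay's top face
- marked_hole (a point): centre, at mid-thickness, of the hole with the painted yellow ring: the hole to use. It is a snug 10.5 mm in diameter and lies on the stay's centre line, 141 mm from its pivot and 69 mm short of the knob. The three unmarked holes, 85, 113 and 169 mm from the pivot, are 20 mm across. x axis along the stay from pivot to knob, z axis up through it
- stay_pivot (a point): pivot of the stay, at its mid-thickness, under the flap. The stay is a dark flat steel bar 240 x 32 x 6 mm, about 220 g; it turns here about the vertical and tilts up here. The pivot rides on the flap, 130 mm from the flap's upright hinge axis, which stands at x = 180, y = -60 mm in the vent's frame
- flap (a joint): turn of the green vent flap (165 mm wide, 35 to 115 mm above the bench) about its upright hinge, rad, anticlockwise from above: 0 at the start (32 degrees open), positive = further open (to 0.45), negative = towards shut (to -0.53). It need not be touched; it turns stiffly (about 2.5 N at the stay's pivot) and stays where it is left
- vent: grey sheet-metal vent box with a steel sill plate before it, fixed; origin on the bench under the middle of the sill plate, which is 400 mm (x) by 340 mm (y, centred 20 mm to +y), its top 20 mm above the bench. x axis points from the sill to the box, whose front stands 186 mm from the origin and whose top is 146 mm above the bench
- pin: round brass foot of the pin, 24 mm across, 2 mm thick, fixed; origin at its centre on the sill top. The upright steel pin on it is a locked eccentric: 8 mm in diameter, its axis 5 mm off the foot's centre in a direction that differs each time and is not measured. Its top is 12.5 mm above the sill, 3.5 mm above a seated stay's top face, and its rim bevelled by about 1 mm
- blank_a: flat brass blank, 14 mm across and 1.5 mm thick, on the sill, which the stay passes over freely. The pin's foot and the two blanks share three places, in any order: under the centres of the stay's first, second and fourth holes as the stay lies at the start
- blank_b: the second blank, like the first
- stay (a joint): tilt of the stay at its pivot, rad: 0 = lying flat and fully home (underside 3 mm above the sill), positive = knob end raised, up to 0.6; it falls by its own weight when let go. The hole nearest the pivot clears the pin at about 0.13 rad, the marked one at 0.07 (0.067 is read when the stay rests on the pin's top beside the marked hole)
- ladle: casting ladle lying on the bench, bowl 66 mm across and 30 mm tall, handle 290 mm long to its -x; origin on the bench under the start of the handle at the bowl; bystander
- ingot_a: white-metal ingot 120 x 38 x 22 mm lying flat, origin under its centre; bystander
- ingot_b: a second ingot like the first; bystander
- powder_tin: closed tin 68 mm in diameter and 85 mm tall, origin under its centre; bystander

How it is judged:
On the way, in this order (a step that is already met when the one before it is completed fails the run):
1. the stay is lifted up off the pin (value of joint stay above 0.055 rad), for 0.1 s.
2. the yellow-ringed hole is down over the pin, the stay fully home (horizontal distance between marked_hole and pin below 0.008 m and value of joint stay below 0.012 rad), for 0.2 s.
At the end, for the whole second after the job is handed in: The yellow-ringed hole sits over the pin (its centre within 8 mm of the centre of the pin's foot, seen from above; it can lie home there only with the pin through it), the stay lies home (raised by less than 0.012 rad), at rest and released; ladle, ingots and tin within 20 mm of where they were (all of step 2 and velocity of joint stay between -0.05 and 0.05 rad/s and distance of each of ladle, ingot_a, ingot_b, powder_tin from where it was at the start of the episode below 0.02 m); the robot touches nothing.
It fails at once if the stay bears on the pin with more than 20 N (contact force between stay and pin above 20 N).
It fails at once if the ladle is disturbed by more than 20 mm (distance of ladle from where it was at the start of the episode above 0.02 m).
It fails at once if the ingot_a is disturbed by more than 20 mm (distance of ingot_a from where it was at the start of the episode above 0.02 m).
It fails at once if the ingot_b is disturbed by more than 20 mm (distance of ingot_b from where it was at the start of the episode above 0.02 m).
It fails at once if the powder_tin is disturbed by more than 20 mm (distance of powder_tin from where it was at the start of the episode above 0.02 m).
It also fails if it takes over 72 s, if anything falls off the work surface, if the arm or the gripper's body presses on something with over 40 N, if the wrist force passes 120 N, or if a joint passes its speed limit or range.

### The arm

A 6-joint arm with a two-finger parallel gripper is mounted at the origin on the work surface. World frame = base frame: x ahead of the robot, y to its left, z up, the work surface at z = 0. Lengths are in m, angles in rad, forces in N, time in s.
With the tool pointing down it reaches from about 0.4 to 0.825 m from the base axis. Payload 7 kg.
Tool frame: the origin (TCP) lies midway between the tips of the shut fingers; the grasp point (between the pads) lies 19 mm behind it; z points along the fingers, y is the line along which they close (so a half turn about z gives the same grasp; the last joint's range is limited). The gripper opens to 88 mm and grips with 3 to 60 N. Pads are 19 mm wide; open, the fingers measure 130 mm over their backs; the gripper's body (78 mm by 193 mm) begins 47 mm behind the grasp point.
Start: joints at [1.484, 0.359, 0.012, 0, -1.224, -0.288], TCP at [0.247, 0.628, 0.202] pointing down, gripper open.
Joint ranges: [-3.07, 3.07], [-1.43, 2.12], [-1.02, 1.25], [-3.03, 1.67], [-3.05, -0], [-3.03, 3.03]. Speed limits (rad/s): [2.39, 2.39, 3.01, 3.14, 3.14, 3.14].

### API

Orientations are given as [roll, pitch, yaw] about the fixed x, y, z axes, in that order (R = Rz(yaw) Ry(pitch) Rx(roll)).
In Python, from station import get_state, grab_frame, calibration, job_done, boxes_of, regions_of, spot_point gives the robot as it stands. The module is installed in compiled form; this text tells all that it offers.
- The arm moves only by the tool arm_command, never from a script. Its argument "commands" is a list of rows, each an object of numbers: "tx", "ty", "tz": the shift along the tool's x, y, z each as a share of 25 cm, from -1 to 1; "twist": the turn about the tool's z as a share of 180 degrees, from -1 to 1. A call has exactly 8 rows; each row is the pose to reach, as a shift and turn from the pose commanded when the call began, along the tool's axes at that moment, turning the shorter way round; what a row does not reach only later rows make up. A row lasts 1/12 s, in which the tool goes at most 41.7 mm and 7.16 degrees, less where a joint would pass 70% of its speed; a pose out of reach is approached as far as the arm can. A call with a number of a shift or a turn outside -1 to 1 is refused whole. A call with a gripper value outside its range is refused whole. "claw" is the opening, from 0 (shut) to 1 (fully open), set as the call begins (left out, the last holds). The fingers move at their own pace and stop on an object; "grip_force" is the grip in N (left out, the last holds). Time passes only in rows, so rows that repeat a pose let the fingers close, or fill a call up. It gives the time, the measured TCP pose, the force, the opening and the grip force at its end, in the units of the state.
- get_state(): the state, without advancing time (a new reading comes with each control period).
- grab_frame(name): name is "side" or "top"; returns the picture (480x640x3 uint8, red, green, blue); there is no depth.
- calibration(name): a dict with "camera_matrix" (3x3 intrinsics, pixels), "extrinsics" (4x4, takes a point from camera to world coordinates). Camera axes: x right, y down, z forward; pixel columns grow to the right and rows downward; lengths in m; the calibration is good to about 2 mm. A picture is of the moment at which its call begins. calibration takes no time and is no camera call.
- job_done(): hands the job in; it is judged then, once.
Trained networks look in the newest picture that a camera, given by its name, has taken for a name from the list of things; names that differ only in an ending like _2 or _b are one class to them, and where a whole thing is asked for, a point or a joint stands for the part that bears it (a point fixed in the world has none). Each returns a list of dicts, best first, with "score" (0 to 1); they miss things now and then, are a little off and sometimes report something else, mostly with a low value. They report only what shows in the picture. A call takes as long as a camera call.
- boxes_of(query, camera): "rect" ([left, top, right, bottom] in pixels, round what is visible of it).
- regions_of(query, camera): "region" (480x640 bool, what is visible of it) and "rect" ([left, top, right, bottom] in pixels, round what is visible of it).
- spot_point(query, camera): "uv" ([column, row] in pixels: a listed point, or the origin of a listed thing).
The state is a dict: "t": time; "q": joint angles; "qd": joint speeds; "joint_efforts": joint torques, N m; "eef_pos": TCP position; "ee_rot": TCP orientation; "force": force on the tool from outside, world axes, zero at the start; "moment": the same for the moment, N m; "width": finger opening in m; "gripper_force": force on a finger pad.
Only numpy, scipy, OpenCV 4.12 (cv2) and the standard library are available. Lean on these libraries where they do the work, as an engineer would, in place of code of your own. Each camera call takes 0.05 s, during which the arm holds its last target. There are 200 camera calls.

## Working session

There is one attempt and no reset: what is moved stays moved. The work goes in short steps, Python scripts to look and compute and a tool call to move; the robot and the scene stay as the last step left them, time stands still between calls to the robot, and variables do not carry over. Pictures are saved under pics/ and viewed, at most 10 in all, crops included, and the job is handed in when it is done.

Besides the shell and the picture viewer there is one more tool, called after "Emit:" by a JSON object that holds its "op" and its "data". arm_command: Moves the arm, as the interface text tells. Shift numbers are shares of 25 cm and turn numbers shares of 180 degrees, none past 1 either way. Its arguments: {"type":"object","properties":{"commands":{"type":"array"},"claw":{"type":"number"},"grip_force":{"type":"number"}},"required":["commands"]}

```bash
mkdir -p pics; cat > h.py <<'E'
import numpy as np, cv2
from station import *
def ray(uv,cam):
    c=calibration(cam);K=np.array(c["camera_matrix"]);T=np.array(c["extrinsics"])
    d=T[:3,:3]@np.linalg.solve(K,[uv[0],uv[1],1.]);return T[:3,3],d
def onz(uv,cam,z):
    o,d=ray(uv,cam);return o+d*(z-o[2])/d[2]
def proj(p,cam):
    c=calibration(cam);K=np.array(c["camera_matrix"]);T=np.linalg.inv(np.array(c["extrinsics"]))
    v=K@(T[:3,:3]@np.array(p)+T[:3,3]);return v[:2]/v[2]
def tri(a,b):
    (o1,d1),(o2,d2)=ray(a,"top"),ray(b,"side")
    A=np.stack([d1,-d2],1);s=np.linalg.lstsq(A,o2-o1,rcond=None)[0]
    p,q=o1+s[0]*d1,o2+s[1]*d2;return (p+q)/2,np.linalg.norm(p-q)
E
python3 - <<'E'
from h import *
np.set_printoptions(precision=4,suppress=True)
for c in("top","side"):
    f=grab_frame(c);cv2.imwrite(f"pics/{c}0.png",f[:,:,::-1])
    k=calibration(c);print(c,np.array(k["camera_matrix"])[0,0],np.array(k["extrinsics"])[:3,3])
    for n in["knob","marked_hole","stay_pivot","pin","blank_a","vent","powder_tin","ladle","ingot_a"]:
        print(n,[(np.round(r["uv"],1),round(r["score"],2)) for r in spot_point(n,c)][:3])
print(get_state())
E
```

```text
top 457.054008254386 [ 0.4546 -0.0061  1.    ]
knob [(array([299.6, 287.1]), 0.67)]
marked_hole [(array([293.4, 251.3]), 0.65), (array([299.2, 285.1]), 0.33)]
stay_pivot [(array([282.7, 191.7]), 0.63)]
pin [(array([289.7, 226.6]), 0.62)]
blank_a [(array([296.7, 268.8]), 0.6), (array([291.3, 240. ]), 0.52)]
vent [(array([317. , 237.2]), 0.57)]
powder_tin [(array([160.3, 353. ]), 0.67)]
ladle [(array([502. , 320.9]), 0.9), (array([295.1, 255. ]), 0.41)]
ingot_a [(array([184.6, 264.6]), 0.92), (array([144.7, 265.5]), 0.59)]
side 473.8971427934974 [ 0.0618 -0.6463  0.6999]
knob [(array([266.3, 243. ]), 0.9)]
marked_hole [(array([288.4, 238.3]), 0.74)]
stay_pivot [(array([327.5, 212.6]), 0.61)]
pin []
blank_a []
vent [(array([312.7, 246.8]), 0.59)]
powder_tin [(array([151.5, 224. ]), 0.88)]
ladle [(array([377.5, 419.5]), 0.89)]
ingot_a [(array([208.8, 191.6]), 0.7), (array([288. , 239.8]), 0.37)]
{'t': 1.0, 'q': array([ 1.4841,  0.3586,  0.0119,  0.    , -1.2241, -0.2881]), 'qd': array([ 0.0005,  0.0009, -0.0012,  0.0004,  0.0008,  0.0006]), 'joint_efforts': array([  0.0004, -58.2391,  29.3304,   7.0028,   0.0124,  -0.    ]), 'eef_pos': array([0.2471, 0.6281, 0.2019]), 'ee_rot': array([ 3.1416, -0.    , -0.3748]), 'force': array([-0.3289, -0.0198, -0.4446]), 'moment': array([-0.0428,  0.0045,  0.0184]), 'gripper_force': 0.0, 'width': 0.08767436956389925}
```

```bash
python3 - <<'E'
import cv2
a=cv2.imread("pics/top0.png");cv2.imwrite("pics/t0c.png",cv2.resize(a[170:320,220:420],None,fx=4,fy=4,interpolation=cv2.INTER_CUBIC))
E
```

```text
(no output)
```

View pics/top0.png

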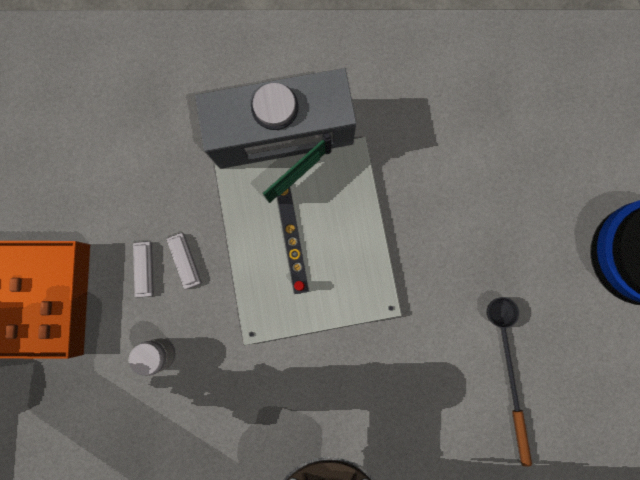

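View pics/side0.png

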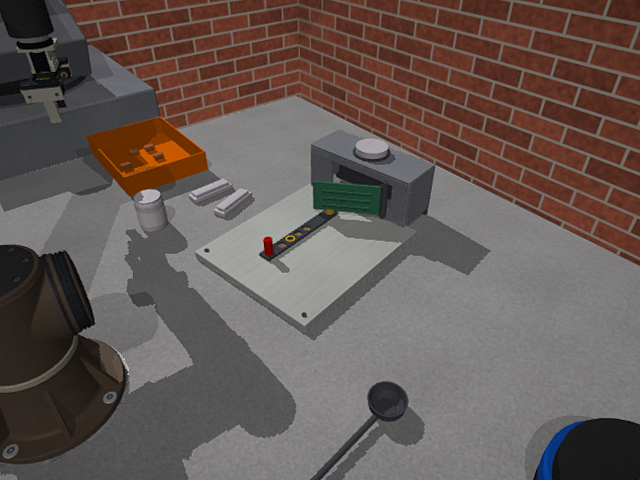

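View pics/t0c.png

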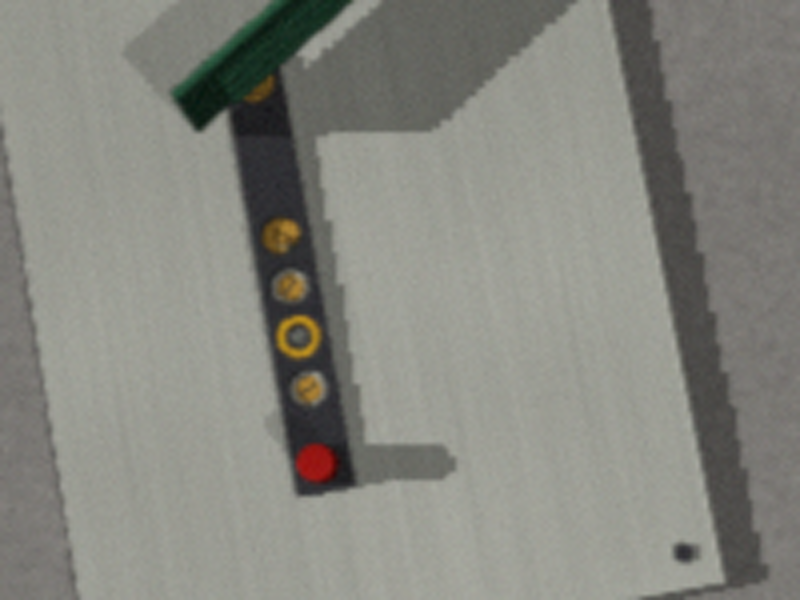

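The pin's brass foot fills the first (nearest-pivot) hole, about (290.5, 228.5) in the top view. Holes 2 and 4 show smaller blanks with a grey rim, the yellow ring is at (294.5, 254), and the knob at (299, 286). Next I'll get positions and zoom in on the pin.

```bash
python3 - <<'E'
from h import *
np.set_printoptions(precision=4,suppress=True)
A={}
for c in("top","side"):
    A[c]=np.mean([grab_frame(c).astype(float) for _ in range(8)],0)
    np.save(f"{c}avg.npy",A[c])
k,e=tri([299.2,286.3],[266.3,243.]);print("knob tri",k,e)
# red centroid on top face (z=.029+.04=.069)
t=A["top"];m=(t[...,0]>110)&(t[...,1]<50)&(t[...,2]<50);v,u=np.nonzero(m);print(len(u),u.mean(),v.mean(),"knob top",onz([u.mean(),v.mean()],"top",.069))
for n,uv,z in[("pinfoot",[290.5,228.7],.022),("marked",[294.5,254],.029),("sillTL",[217,165],.02),("BL",[244,343],.02),("BR",[400,316],.02),("TR",[367,139],.02),("screwL",[252,334],.02),("screwR",[391,308],.02)]:
    print(n,onz(uv,"top",z)[:2])
p=onz([290.5,228.7],"top",.022)
us=proj(p,"side");print("pin in side",us)
a=t[216:241,276:306][:,:,::-1];b=A["side"][int(us[1])-12:int(us[1])+13,int(us[0])-15:int(us[0])+15][:,:,::-1]
im=np.vstack([cv2.resize(x.clip(0,255).astype(np.uint8),(600,300) if 0 else (360,300),interpolation=cv2.INTER_CUBIC) for x in(a,b)])
cv2.imwrite("pics/pin.png",cv2.convertScaleAbs(im,alpha=1.5))
E
```

```text
knob tri [0.4764 0.0627 0.0558] 0.0016278616618145556
265 89.43018867924528 296.7433962264151 knob top [0.4547 0.488  0.069 ]
pinfoot [0.6021 0.0848]
marked [0.5465 0.075 ]
sillTL [0.7441 0.2487]
BL [0.3584 0.1804]
BR [ 0.4157 -0.1495]
TR [ 0.8032 -0.0821]
screwL [0.3772 0.1639]
screwR [ 0.4325 -0.1306]
pin in side [306.5868 229.3793]
```

View pics/pin.png

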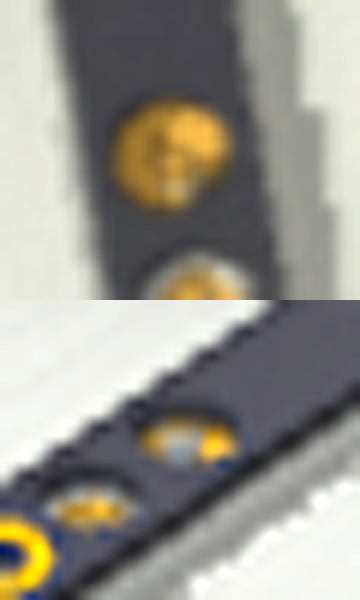

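Emit:
{"op": "arm_command", "data": {"commands": [{"tx":0.84,"ty":0.88},{"tx":0.84,"ty":0.88},{"tx":0.84,"ty":0.88},{"tx":0.84,"ty":0.88},{"tx":0.84,"ty":0.88},{"tx":0.84,"ty":0.88},{"tx":0.84,"ty":0.88},{"tx":0.84,"ty":0.88}], "claw": 0.6, "grip_force": 10}}

```text
invalid input
```

Emit:
{"op": "arm_command", "data": {"commands": [{"tx":0.84,"ty":0.88,"twist":-0.175},{"tx":0.84,"ty":0.88,"twist":-0.175},{"tx":0.84,"ty":0.88,"twist":-0.175},{"tx":0.84,"ty":0.88,"twist":-0.175},{"tx":0.84,"ty":0.88,"twist":-0.175},{"tx":0.84,"ty":0.88,"twist":-0.175},{"tx":0.84,"ty":0.88,"twist":-0.175},{"tx":0.84,"ty":0.88,"twist":-0.175}]}}

```text
invalid input
```

```bash
cat >> h.py <<'E'
def go(target,yaw=None):
    s=get_state();y=s["ee_rot"][2];d=np.array(target)-s["eef_pos"]
    R=np.array([[np.cos(y),np.sin(y),0],[np.sin(y),-np.cos(y),0],[0,0,-1]])
    print("pos",s["eef_pos"].round(4),"yaw",round(y,4),"F",s["force"].round(2),"w",round(s["width"],4),"t",round(s["t"],2))
    print("shares",(R.T@d/.25).round(3),"twist",None if yaw is None else round(-(yaw-y)/np.pi,3))
E
python3 - <<'E'
from h import *
t=np.load("topavg.npy")[270:305,285:315];m=(t[...,0]>90)&(t[...,1]<60)&(t[...,2]<60);v,u=np.nonzero(m)
print(len(u),"knob top",onz([u.mean()+285,v.mean()+270],"top",.066))
s=np.load("sideavg.npy")[225:260,250:280];m=(s[...,0]>90)&(s[...,1]<60)&(s[...,2]<60);v,u=np.nonzero(m)
print(len(u),[u.mean()+250,v.mean()+225],proj([.478,.063,.049],"side"))
go([.478,.063,.12],.175)
E
```

```text
72 knob top [0.47916233 0.06326252 0.066     ]
119 [np.float64(267.4621848739496), np.float64(245.4033613445378)] [267.41055527 245.08580764]
pos [0.2471 0.6281 0.2019] yaw -0.3748 F [ 0.86 -0.07 -0.01] w 0.0877 t 1.8
shares [1.687 1.765 0.327] twist -0.175
```

Emit:
{"op": "arm_command", "data": {"commands": [{"tx":0.84,"ty":0.88,"tz":0,"twist":0},{"tx":0.84,"ty":0.88,"tz":0,"twist":0},{"tx":0.84,"ty":0.88,"tz":0,"twist":0},{"tx":0.84,"ty":0.88,"tz":0,"twist":0},{"tx":0.84,"ty":0.88,"tz":0,"twist":0},{"tx":0.84,"ty":0.88,"tz":0,"twist":0},{"tx":0.84,"ty":0.88,"tz":0,"twist":0},{"tx":0.84,"ty":0.88,"tz":0,"twist":0}], "claw": 0.6, "grip_force": 10}}

```text
t: 2.47
eef_pos: [0.3626, 0.3421, 0.2023]
ee_rot: [3.142, 0.0, -0.377]
force: [0.1, 0.2, 0.1]
width: 0.0529
gripper_force: 0.0
```

Emit:
{"op": "arm_command", "data": {"commands": [{"tx":0.84,"ty":0.88,"tz":0,"twist":-0.175},{"tx":0.84,"ty":0.88,"tz":0,"twist":-0.175},{"tx":0.84,"ty":0.88,"tz":0,"twist":-0.175},{"tx":0.84,"ty":0.88,"tz":0,"twist":-0.175},{"tx":0.84,"ty":0.88,"tz":0,"twist":-0.175},{"tx":0.84,"ty":0.88,"tz":0,"twist":-0.175},{"tx":0.84,"ty":0.88,"tz":0,"twist":-0.175},{"tx":0.84,"ty":0.88,"tz":0,"twist":-0.175}]}}

```text
t: 3.13
eef_pos: [0.4775, 0.0622, 0.2022]
ee_rot: [3.142, -0.001, 0.174]
force: [0.9, -0.2, 1.0]
width: 0.0529
gripper_force: 0.0
```

```bash
python3 - <<'E'
from h import *
go([.478,.063,.036],.175)
E
```

```text
pos [0.4775 0.0622 0.2022] yaw 0.1743 F [ 0.94 -0.16  1.  ] w 0.0529 t 3.13
shares [ 0.002 -0.003  0.665] twist -0.0
```

Emit:
{"op": "arm_command", "data": {"commands": [{"tx":0,"ty":-0.003,"tz":0.15,"twist":0},{"tx":0,"ty":-0.003,"tz":0.3,"twist":0},{"tx":0,"ty":-0.003,"tz":0.44,"twist":0},{"tx":0,"ty":-0.003,"tz":0.55,"twist":0},{"tx":0,"ty":-0.003,"tz":0.62,"twist":0},{"tx":0,"ty":-0.003,"tz":0.665,"twist":0},{"tx":0,"ty":-0.003,"tz":0.665,"twist":0},{"tx":0,"ty":-0.003,"tz":0.665,"twist":0}]}}

```text
t: 3.8
eef_pos: [0.4767, 0.0656, 0.0355]
ee_rot: [3.141, 0.001, 0.175]
force: [0.2, -0.8, 0.3]
width: 0.0524
gripper_force: 0.0
```

Emit:
{"op": "arm_command", "data": {"commands": [{"tx":0,"ty":0,"tz":0,"twist":0},{"tx":0,"ty":0,"tz":0,"twist":0},{"tx":0,"ty":0,"tz":0,"twist":0},{"tx":0,"ty":0,"tz":0,"twist":0},{"tx":0,"ty":0,"tz":0,"twist":0},{"tx":0,"ty":0,"tz":0,"twist":0},{"tx":0,"ty":0,"tz":0,"twist":0},{"tx":0,"ty":0,"tz":0,"twist":0}], "claw": 0, "grip_force": 10}}

```text
t: 4.47
eef_pos: [0.4768, 0.0657, 0.0357]
ee_rot: [-3.142, -0.0, 0.175]
force: [-0.5, 0.4, 0.8]
width: 0.0191
gripper_force: 10.0
```

Emit:
{"op": "arm_command", "data": {"commands": [{"tx":0.003,"ty":0,"tz":-0.021,"twist":0},{"tx":0.007,"ty":0,"tz":-0.042,"twist":0},{"tx":0.011,"ty":0,"tz":-0.062,"twist":0},{"tx":0.016,"ty":0,"tz":-0.083,"twist":0},{"tx":0.021,"ty":0,"tz":-0.104,"twist":0},{"tx":0.027,"ty":0,"tz":-0.124,"twist":0},{"tx":0.033,"ty":0,"tz":-0.144,"twist":0},{"tx":0.04,"ty":0,"tz":-0.164,"twist":0}]}}

```text
t: 5.13
eef_pos: [0.4868, 0.0674, 0.0772]
ee_rot: [-3.141, -0.0, 0.175]
force: [2.1, 1.8, -3.0]
width: 0.0187
gripper_force: 10.0
```

```bash
python3 - <<'E'
from h import *
go([0.5,.05,.08])
c=[cv2.resize(grab_frame(n)[150:320,200:400] if n=="top" else grab_frame(n)[150:320,220:420],None,fx=3.5,fy=3.5,interpolation=cv2.INTER_CUBIC)[:,:,::-1] for n in("top","side")]
im=np.hstack(c);cv2.imwrite("pics/lift.png",cv2.resize(im,(800,340)))
E
```

```text
pos [0.4868 0.0674 0.0772] yaw 0.1749 F [ 2.07  1.76 -2.97] w 0.0187 t 5.13
shares [ 0.04   0.078 -0.011] twist None
```

View pics/lift.png

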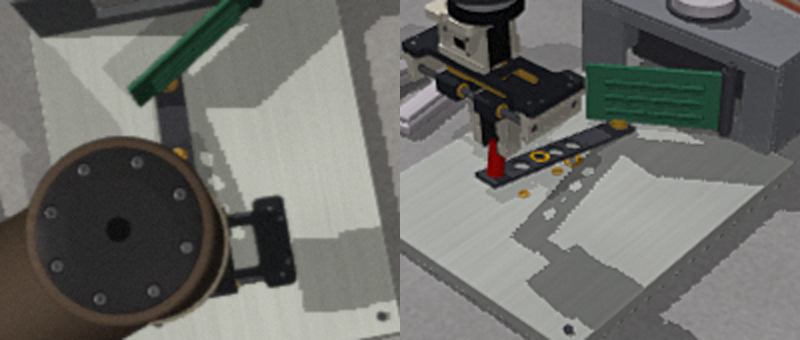

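Emit:
{"op": "arm_command", "data": {"commands": [{"tx":0.001,"ty":-0.03,"tz":0,"twist":0},{"tx":0.004,"ty":-0.06,"tz":0,"twist":0},{"tx":0.006,"ty":-0.09,"tz":0,"twist":0},{"tx":0.01,"ty":-0.12,"tz":0,"twist":0},{"tx":0.014,"ty":-0.15,"tz":0,"twist":0},{"tx":0.016,"ty":-0.16,"tz":0,"twist":0},{"tx":0.016,"ty":-0.16,"tz":0,"twist":0},{"tx":0.016,"ty":-0.16,"tz":0,"twist":0}]}}

```text
t: 5.9
eef_pos: [0.483, 0.1075, 0.0764]
ee_rot: [3.141, 0.001, 0.176]
force: [-1.8, -0.2, -0.7]
width: 0.0193
gripper_force: 10.0
```

```bash
python3 - <<'E'
from h import *
go([0.5,.05,.08])
a=[]
for n in("top","side"):
    A=np.mean([grab_frame(n).astype(float) for _ in range(6)],0);np.save(f"{n}2.npy",A)
    us=proj([.602,.085,.026],n).round().astype(int);print(n,us)
    x=A[us[1]-12:us[1]+13,us[0]-16:us[0]+17][:,:,::-1].clip(0,255).astype(np.uint8)
    a.append(cv2.resize(x,None,fx=12,fy=12,interpolation=cv2.INTER_CUBIC))
cv2.imwrite("pics/pin2.png",np.hstack(a))
E
```

```text
pos [0.483  0.1075 0.0764] yaw 0.1756 F [-1.8  -0.15 -0.74] w 0.0193 t 5.9
shares [ 0.027  0.238 -0.015] twist None
top [290 228]
side [306 228]
```

View pics/pin2.png

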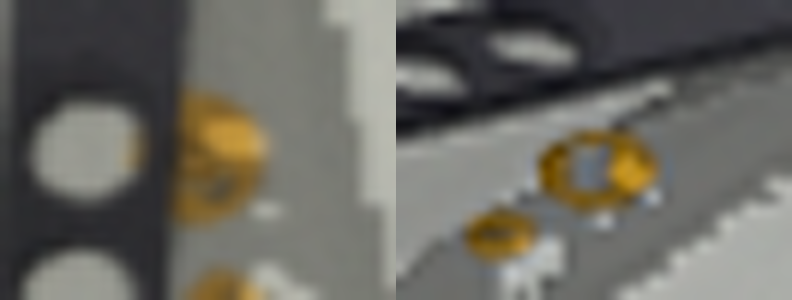

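```bash
python3 - <<'E'
from h import *
np.set_printoptions(precision=2,suppress=True)
f=np.array([.602,.085,.022]);f0={c:proj(f,c) for c in("top","side")}
for a in range(0,360,30):
    o=5e-3*np.array([np.cos(np.radians(a)),np.sin(np.radians(a)),0])
    print(a,*[np.r_[proj(f+o,c)-f0[c],proj(f+o+[0,0,.0105],c)-f0[c]] for c in f0])
for c,(r0,r1,c0,c1) in {"top":(220,240,289,300),"side":(221,238,300,316)}.items():
    A=np.load(c+"2.npy")[r0:r1,c0:c1]; print(c,r0,c0);print((A[...,0]-A[...,2]).astype(int));print(A.mean(2).astype(int))
E
```

```text
0 [ 0.03 -2.29 -0.42 -3.04] [ 1.66 -0.77  1.6  -4.31]
30 [-1.13 -1.98 -1.59 -2.73] [ 0.81 -1.16  0.75 -4.69]
60 [-1.99 -1.15 -2.45 -1.89] [-0.26 -1.23 -0.33 -4.76]
90 [-2.31 -0.   -2.78 -0.73] [-1.26 -0.98 -1.33 -4.51]
120 [-2.01  1.14 -2.48  0.42] [-1.92 -0.46 -2.   -4.  ]
150 [-1.18  1.98 -1.64  1.27] [-2.07  0.18 -2.16 -3.36]
180 [-0.03  2.29 -0.48  1.58] [-1.67  0.78 -1.75 -2.77]
210 [1.13 1.98 0.7  1.27] [-0.82  1.16 -0.89 -2.38]
240 [1.99 1.15 1.56 0.43] [ 0.26  1.24  0.19 -2.3 ]
270 [ 2.31  0.    1.89 -0.73] [ 1.26  0.98  1.2  -2.56]
300 [ 2.01 -1.14  1.59 -1.88] [ 1.93  0.46  1.87 -3.08]
330 [ 1.18 -1.98  0.74 -2.73] [ 2.07 -0.18  2.02 -3.72]
top 220 289
[[  1   5   6   5   6   5   5   6   6   6   6]
 [  3   4   5   6   5   6   7   6   5   6   6]
 [  5   8   8   6   6   6   6   6   6   6   6]
 [ 32  32  26  16   8   6   6   6   6   6   5]
 [ 59  76  73  59  35  16   8   6   6   6   6]
 [ 69  88  93  90  82  55  20   7   5   7   5]
 [ 70  93 117 124 125 110  47  12   5   6   6]
 [ 60  88 118 129 133 126  78  29   8   6   5]
 [ 55  71  92 118 127 125  84  32   8   5   5]
 [ 60 
[... 3045 characters left out ...]
  88 102 109 109 107 106 107]
 [144 142 107  53  83 112 110  94  77  86  81 100 108 107 107 109]
 [146 131  53  78  94 111 107  95 102 120  83  93 108 109 110 110]
 [148 143  67  75  87 112 106 104 121 125 119 108 110 111 111 110]
 [148 154  71  76  86 107 103  86  84 114 121 124 108 111 111 111]
 [101 102  94  85  82  76  79  75  77  73 114 165 108 110 110 109]
 [103 107 111 109 100  85  97 118  97 100 110 109 109 110 108 104]
 [ 81  93 105 107 108 110 134 166 110 112 111 111 109 107 104 101]
 [ 97  98 127 121 106 108 109 108 109 111 111 109 106 102 107 120]
 [128 147 182 167 104 109 110 110 110 110 108 105 110 122 137 177]
 [147 179 181 166 103 110 111 111 109 107 104  99 124 179 174 174]]
```

```bash
cat >> h.py <<'E'
from scipy.optimize import brentq
def plan(K0=(.4770,.0645),psi=.175,phi=210,th=0.,h=.029,hole=.141,off=(0,0)):
    """knob grip xyz(TCP) and yaw with marked hole over the pin axis (+off) at tilt th"""
    u=lambda a:np.array([np.cos(a),np.sin(a)])
    K0=np.array(K0);P0=K0+.21*u(psi);F=K0+.125*u(psi);A=F+.005*u(np.radians(phi))+np.array(off)
    Rv=np.array([[np.cos(psi),-np.sin(psi)],[np.sin(psi),np.cos(psi)]])
    H=P0+Rv@[.0689,-.1102];a0=np.arctan2(*(P0-H)[::-1])
    P=lambda q:H+.13*u(a0+q)
    L=hole*np.cos(th)
    q=brentq(lambda q:np.linalg.norm(P(q)-A)-L,-.6,0)
    d=(A-P(q))/np.linalg.norm(A-P(q))
    K=P(q)+d*(.21*np.cos(th)-h*np.sin(th));z=.026+.21*np.sin(th)+h*np.cos(th)-.019
    return np.r_[K,z],np.arctan2(*(-d)[::-1]),q
E
python3 - <<'E'
from h import *
np.set_printoptions(precision=4,suppress=True)
for phi in(180,210,240):
  for th in(0,.07,.2): print(phi,th,plan(phi=phi,th=th))
k,y,q=plan(th=.2);go(k,y)
E
```

```text
180 0 (array([0.5292, 0.0659, 0.036 ]), np.float64(0.29975861284835026), -0.41270894102913985)
180 0.07 (array([0.5313, 0.0665, 0.0506]), np.float64(0.2997030627806961), -0.41005203588308214)
180 0.2 (array([0.536 , 0.068 , 0.0771]), np.float64(0.29910528422374283), -0.39107704485398276)
210 0 (array([0.5302, 0.0622, 0.036 ]), np.float64(0.318083558119869), -0.4117710603878933)
210 0.07 (array([0.5323, 0.0629, 0.0506]), np.float64(0.31807070369205276), -0.4091148003046221)
210 0.2 (array([0.537 , 0.0644, 0.0771]), np.float64(0.317784162894957), -0.390148152877379)
240 0 (array([0.5324, 0.0593, 0.036 ]), np.float64(0.33446804986774964), -0.42059439512379976)
240 0.07 (array([0.5345, 0.06  , 0.0506]), np.float64(0.33451708701292643), -0.4179376404123949)
240 0.2 (array([0.5392, 0.0616, 0.0771]), np.float64(0.3346813950314874), -0.3989726640196774)
pos [0.4835 0.1074 0.0766] yaw 0.1748 F [-2.92  0.1  -1.71] w 0.019 t 6.5
shares [ 0.181  0.206 -0.002] twist -0.046
```

Emit:
{"op": "arm_command", "data": {"commands": [{"tx":0.02,"ty":0.03,"tz":0,"twist":-0.006},{"tx":0.045,"ty":0.06,"tz":0,"twist":-0.012},{"tx":0.07,"ty":0.09,"tz":0,"twist":-0.018},{"tx":0.1,"ty":0.12,"tz":0,"twist":-0.025},{"tx":0.13,"ty":0.15,"tz":0,"twist":-0.033},{"tx":0.16,"ty":0.18,"tz":0,"twist":-0.04},{"tx":0.181,"ty":0.206,"tz":0,"twist":-0.046},{"tx":0.181,"ty":0.206,"tz":0,"twist":-0.046}]}}

```text
t: 7.17
eef_pos: [0.5383, 0.0641, 0.0765]
ee_rot: [3.141, -0.001, 0.32]
force: [0.1, 1.3, -2.2]
width: 0.0191
gripper_force: 10.0
```

```bash
python3 - <<'E'
from h import *
k,y,q=plan(th=.1);go(k,y)
a=[]
for n in("top","side"):
    A=np.mean([grab_frame(n).astype(float) for _ in range(4)],0)
    us=proj([.59,.08,.026],n).round().astype(int);print(n,us)
    x=A[us[1]-40:us[1]+40,us[0]-50:us[0]+50][:,:,::-1].clip(0,255).astype(np.uint8)
    a.append(cv2.resize(x,None,fx=4,fy=4,interpolation=cv2.INTER_CUBIC))
    if n=="side":
        print([ (r["uv"],r["score"]) for r in spot_point("marked_hole",n)],[ (r["uv"],r["score"]) for r in spot_point("knob",n)],[ (r["uv"],r["score"]) for r in spot_point("stay_pivot",n)])
cv2.imwrite("pics/mv.png",np.hstack(a))
E
```

```text
pos [0.5383 0.0641 0.0765] yaw 0.32 F [ 0.09  1.31 -2.2 ] w 0.0191 t 7.17
shares [-0.02  -0.003  0.079] twist 0.001
top [292 234]
side [304 231]
[([301.4, 217.6], 0.6), ([331.4, 202.4], 0.17)] [([286.5, 220.2], 0.85)] [([334.8, 204.0], 0.75)]
```

View pics/mv.png

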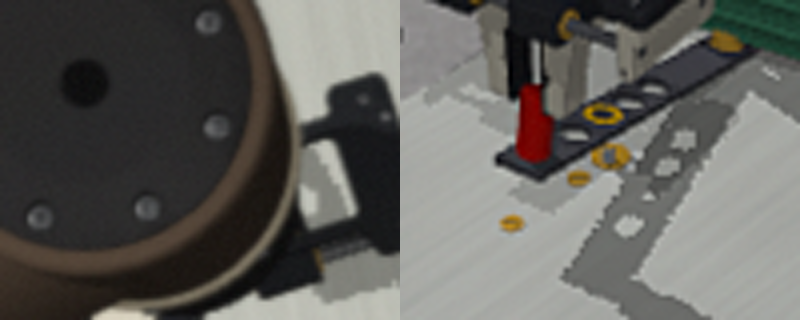

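In the side view the yellow ring is at about (304.5, 219.5), raised above the pin foot at (306.5, 229.8), with the knob still gripped. Next I'll compare the ring's position with the prediction numerically.

```bash
cat >> h.py <<'E'
def yel(A,lo,hi,thr=50):
    # weighted centroid of yellow/brass in window
    w=(A[...,0]-A[...,2]).clip(0)[lo[1]:hi[1],lo[0]:hi[0]];w=(w>thr)*1.
    n,l,st,ce=cv2.connectedComponentsWithStats(w.astype(np.uint8));
    return [(st[i,4],st[i,:4]+[lo[0],lo[1],0,0],(ce[i]+lo).round(2)) for i in range(1,n) if st[i,4]>6]
E
python3 - <<'E'
from h import *
A=np.mean([grab_frame("side").astype(float) for _ in range(6)],0)
for r in yel(A,(285,205),(330,245)): print(r)
s=get_state();z=s["eef_pos"][2]+.019-.026
th=brentq(lambda t:.21*np.sin(t)+.029*np.cos(t)-z,0,.4);print("tilt",th)
k,y,q=plan(th=th)
F=np.array([.477+.125*np.cos(.175),.0645+.125*np.sin(.175),.022])
print("F",F,proj(F,"side"),proj([.602,.085,.022],"side"))
for phi in(180,210,240):
    a=np.radians(phi);X=F+[.005*np.cos(a)-.003*np.sin(th)*np.cos(y),.005*np.sin(a)-.003*np.sin(th)*np.sin(y),0];X[2]=.026+.141*np.sin(th)+.003
    print(phi,proj(X,"side")-proj(F,"side"))
# gradient px per mm
X=np.array([.6,.08,.055]);print([(proj(X+d,"side")-proj(X,"side")).round(3) for d in np.eye(3)*.001])
E
```

```text
(np.int32(107), array([285, 212,   7,  20]), array([287.47, 222.63]))
(np.int32(31), array([300, 217,  10,   5]), array([304.42, 219.1 ]))
(np.int32(35), array([302, 227,  10,   6]), array([306.54, 229.54]))
(np.int32(16), array([296, 234,   6,   3]), array([298.19, 235.  ]))
tilt 0.19744344718309523
F [0.60009082 0.08626352 0.022     ] [305.5339196  229.40238782] [306.48908417 229.35454898]
180 [ -2.09580919 -10.945515  ]
210 [ -1.22594562 -10.56230514]
240 [ -0.13020444 -10.48746894]
[array([ 0.34 , -0.154]), array([-0.258, -0.195]), array([-0.006, -0.348])]
```

```bash
python3 - <<'E'
from h import *
k,y,q=plan(th=.095);go(k,y)
print(k, plan(th=.197)[0])
E
```

```text
pos [0.5371 0.0647 0.0766] yaw 0.3196 F [ 1.83  1.98 -2.05] w 0.0192 t 8.02
shares [-0.017  0.001  0.083] twist 0.0
[0.53312976 0.06314341 0.05578924] [0.53687549 0.06439328 0.07654202]
```

Emit:
{"op": "arm_command", "data": {"commands": [{"tx":-0.002,"ty":0,"tz":0.015,"twist":0},{"tx":-0.004,"ty":0,"tz":0.03,"twist":0},{"tx":-0.006,"ty":0,"tz":0.045,"twist":0},{"tx":-0.008,"ty":0,"tz":0.06,"twist":0},{"tx":-0.01,"ty":0,"tz":0.072,"twist":0},{"tx":-0.012,"ty":0,"tz":0.082,"twist":0},{"tx":-0.012,"ty":0,"tz":0.082,"twist":0},{"tx":-0.012,"ty":0,"tz":0.082,"twist":0}], "grip_force": 7}}

```text
t: 8.68
eef_pos: [0.5341, 0.0636, 0.0559]
ee_rot: [3.141, 0.001, 0.319]
force: [-2.0, -0.7, -1.1]
width: 0.0192
gripper_force: 7.0
```

```bash
cat >> h.py <<'E'
def look(name=None,n=8):
    A=np.mean([grab_frame("side").astype(float) for _ in range(n)],0)
    for r in yel(A,(292,205),(325,245)): print(*r)
    if name: cv2.imwrite("pics/"+name,cv2.resize(A[208:243,285:330][:,:,::-1].clip(0,255).astype(np.uint8),None,fx=14,fy=14,interpolation=cv2.INTER_CUBIC))
E
python3 - <<'E'
from h import *
look("p3.png")
k,y,q=plan(th=.065);go(k,y)
F=np.array([.602,.085,.022])
for phi in(180,210,240):
  for th in(.09,):
    a=np.radians(phi);X=F+[.005*np.cos(a)-.003*np.sin(th)*np.cos(y),.005*np.sin(a)-.003*np.sin(th)*np.sin(y),0];X[2]=.026+.141*np.sin(th)+.003
    print(phi,proj(X,"side")-proj(F,"side"))
E
```

```text
30 [300 222  10   5] [304.87 223.97]
11 [306 229   6   4] [308.82 230.82]
pos [0.5344 0.0637 0.0563] yaw 0.3195 F [-2.14 -0.51 -1.42] w 0.0193 t 9.08
shares [-0.01   0.001  0.027] twist 0.0
180 [-1.8824482  -5.83544702]
210 [-1.01861964 -5.44982976]
240 [ 0.06814703 -5.37445044]
```

View pics/p3.png

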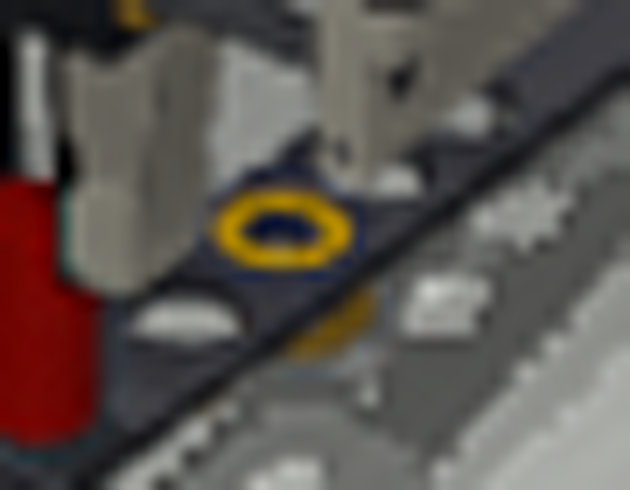

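The ring is at (304.8, 224), above the foot, whose remaining visible part is at (309, 231), and a grey glint of the pin shows in the hole's lower edge. The two look about aligned, so I'll feel downward.

Emit:
{"op": "arm_command", "data": {"commands": [{"tx":-0.001,"ty":0,"tz":0.006,"twist":0},{"tx":-0.003,"ty":0,"tz":0.012,"twist":0},{"tx":-0.004,"ty":0,"tz":0.017,"twist":0},{"tx":-0.005,"ty":0,"tz":0.022,"twist":0},{"tx":-0.006,"ty":0,"tz":0.027,"twist":0},{"tx":-0.007,"ty":0,"tz":0.032,"twist":0},{"tx":-0.008,"ty":0,"tz":0.036,"twist":0},{"tx":-0.008,"ty":0,"tz":0.036,"twist":0}], "grip_force": 5}}

```text
t: 9.75
eef_pos: [0.5326, 0.063, 0.0471]
ee_rot: [3.141, -0.0, 0.32]
force: [0.6, -3.2, -1.8]
width: 0.0198
gripper_force: 5.0
```

```bash
python3 - <<'E'
from h import *
look("p4.png")
k,y,q=plan(th=.0);go(k,y);print(k)
E
```

```text
12 [293 208   5   6] [294.33 210.17]
38 [300 223  10   7] [304.61 226.26]
pos [0.5326 0.0631 0.0471] yaw 0.3195 F [ 2.62 -3.72 -2.75] w 0.0192 t 10.15
shares [-0.01   0.001  0.045] twist 0.0
[0.53022197 0.06218399 0.036     ]
```

View pics/p4.png

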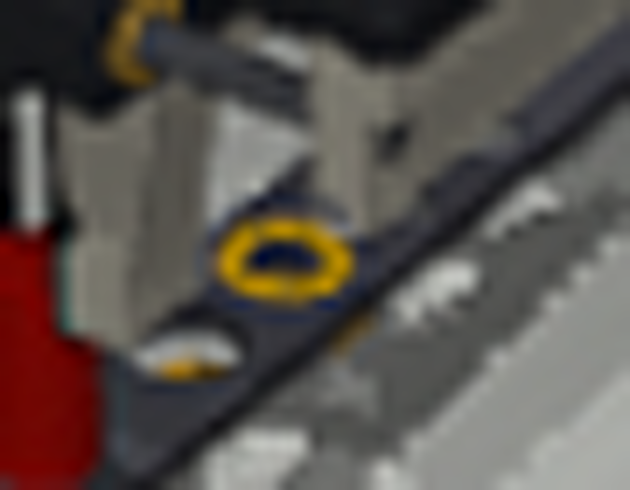

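Emit:
{"op": "arm_command", "data": {"commands": [{"tx":0,"ty":0,"tz":0.003,"twist":0},{"tx":-0.001,"ty":0,"tz":0.006,"twist":0},{"tx":-0.001,"ty":0,"tz":0.009,"twist":0},{"tx":-0.002,"ty":0,"tz":0.012,"twist":0},{"tx":-0.003,"ty":0,"tz":0.015,"twist":0},{"tx":-0.003,"ty":0,"tz":0.018,"twist":0},{"tx":-0.004,"ty":0,"tz":0.021,"twist":0},{"tx":-0.004,"ty":0,"tz":0.021,"twist":0}]}}

```text
t: 10.82
eef_pos: [0.5315, 0.0628, 0.0417]
ee_rot: [3.142, -0.0, 0.32]
force: [2.4, -2.8, 0.0]
width: 0.0194
gripper_force: 5.0
```

```bash
python3 - <<'E'
from h import *
look()
k,y,q=plan(th=.0);go(k,y)
print(np.mean([(grab_frame("side") is None) or get_state()["force"] for _ in range(8)],0))
F=np.array([.602,.085,.022])
for th in(.067,.03,0):
    X=F+[-.0043,-.0025,0];X[2]=.029+.141*np.sin(th);print(th,proj(X,"side")-proj(F,"side")+[306.5,229.3])
E
```

```text
11 [293 210   4   7] [293.91 212.55]
31 [300 225  10   6] [304.1  227.74]
pos [0.5315 0.0628 0.0418] yaw 0.3195 F [ 3.65 -3.76 -0.8 ] w 0.0193 t 11.22
shares [-0.006  0.001  0.023] twist 0.0
[ 3.50344856 -3.80044766 -1.39256748]
0.067 [305.57961319 224.89537534]
0.03 [305.61633595 226.66978835]
0 [305.64599195 228.10274146]
```

Emit:
{"op": "arm_command", "data": {"commands": [{"tx":0,"ty":0.001,"tz":0.003,"twist":0},{"tx":0,"ty":0.002,"tz":0.006,"twist":0},{"tx":-0.001,"ty":0.003,"tz":0.009,"twist":0},{"tx":-0.001,"ty":0.003,"tz":0.012,"twist":0},{"tx":-0.001,"ty":0.003,"tz":0.015,"twist":0},{"tx":-0.002,"ty":0.003,"tz":0.018,"twist":0},{"tx":-0.002,"ty":0.003,"tz":0.021,"twist":0},{"tx":-0.002,"ty":0.003,"tz":0.022,"twist":0}]}}

```text
t: 12.28
eef_pos: [0.5307, 0.0618, 0.0361]
ee_rot: [-3.142, 0.001, 0.319]
force: [-1.2, -0.8, 1.1]
width: 0.0191
gripper_force: 5.0
```

```bash
python3 - <<'E'
from h import *
look()
k,y,q=plan(th=.0);go(k,y)
print(np.mean([(grab_frame("side") is None) or get_state()["force"] for _ in range(6)],0))
E
```

```text
7 [292 206   4   3] [293.29 207.29]
11 [293 212   4   7] [294.   214.55]
27 [300 226   9   6] [303.26 228.7 ]
9 [296 235   5   3] [298.22 236.  ]
pos [0.5308 0.0618 0.0363] yaw 0.3193 F [-2.91 -0.95  0.79] w 0.0193 t 12.68
shares [-0.002 -0.002  0.001] twist 0.0
[-2.52952626 -1.29699151  0.36346014]
```

Emit:
{"op": "arm_command", "data": {"commands": [{"tx":0,"ty":0,"tz":0,"twist":0},{"tx":0,"ty":0,"tz":0,"twist":0},{"tx":0,"ty":0,"tz":0,"twist":0},{"tx":0,"ty":0,"tz":0,"twist":0},{"tx":0,"ty":0,"tz":0,"twist":0},{"tx":0,"ty":0,"tz":0,"twist":0},{"tx":0,"ty":0,"tz":0,"twist":0},{"tx":0,"ty":0,"tz":0,"twist":0}], "claw": 0.5}}

```text
t: 13.65
eef_pos: [0.5312, 0.0619, 0.0364]
ee_rot: [-3.142, -0.0, 0.32]
force: [-0.1, -0.1, -0.2]
width: 0.0436
gripper_force: 0.0
```

Emit:
{"op": "arm_command", "data": {"commands": [{"tx":0,"ty":0,"tz":-0.05,"twist":0},{"tx":0,"ty":0,"tz":-0.15,"twist":0},{"tx":0,"ty":0,"tz":-0.28,"twist":0},{"tx":0,"ty":0,"tz":-0.42,"twist":0},{"tx":0,"ty":0,"tz":-0.56,"twist":0},{"tx":0,"ty":0,"tz":-0.6,"twist":0},{"tx":0,"ty":0,"tz":-0.6,"twist":0},{"tx":0,"ty":0,"tz":-0.6,"twist":0}]}}

```text
t: 14.32
eef_pos: [0.5313, 0.0621, 0.1869]
ee_rot: [-3.141, -0.002, 0.319]
force: [-0.4, -0.3, -1.0]
width: 0.044
gripper_force: 0.0
```

Emit:
{"op": "arm_command", "data": {"commands": [{"tx":0,"ty":-0.14,"tz":0,"twist":0},{"tx":0,"ty":-0.28,"tz":0,"twist":0},{"tx":0,"ty":-0.42,"tz":0,"twist":0},{"tx":0,"ty":-0.56,"tz":0,"twist":0},{"tx":0,"ty":-0.7,"tz":0,"twist":0},{"tx":0,"ty":-0.84,"tz":0,"twist":0},{"tx":0,"ty":-0.96,"tz":0,"twist":0},{"tx":0,"ty":-0.96,"tz":0,"twist":0}]}}

```text
t: 14.98
eef_pos: [0.4542, 0.2933, 0.1846]
ee_rot: [3.141, 0.002, 0.323]
force: [0.8, 0.1, 0.2]
width: 0.0439
gripper_force: 0.0
```

```bash
python3 - <<'E'
from h import *
look(n=4)
a=[]
for n in("top","side"):
    A=grab_frame(n)
    us=proj([.59,.08,.026],n).round().astype(int);print(n,us-[50,45])
    a.append(cv2.resize(A[us[1]-45:us[1]+45,us[0]-50:us[0]+50][:,:,::-1],None,fx=4,fy=4,interpolation=cv2.INTER_CUBIC))
cv2.imwrite("pics/end.png",np.hstack(a))
for q in("knob","marked_hole"):
    t,s=spot_point(q,"top"),spot_point(q,"side")
    if t and s: print(q,tri(t[0]["uv"],s[0]["uv"]))
E
```

```text
36 [300 226  10   6] [304.61 228.44]
13 [296 235   6   3] [298.23 235.85]
top [242 189]
side [254 186]
knob (array([0.52514784, 0.06166017, 0.05966437]), np.float64(0.005387004557270801))
marked_hole (array([0.59139917, 0.08114473, 0.02035819]), np.float64(0.007297641492616765))
```

View pics/end.png

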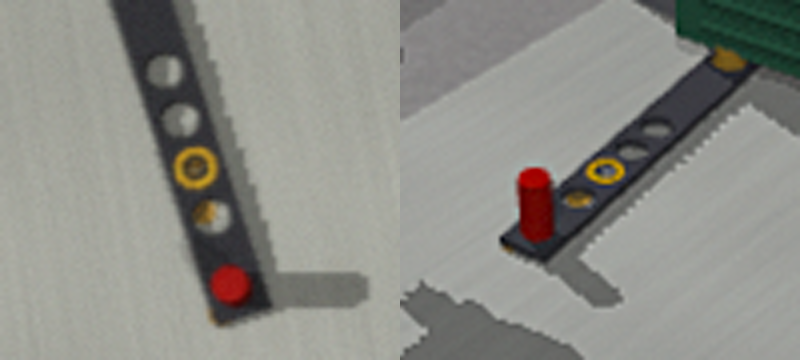

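The final view shows the ring over the pin, at (290.6, 230.6) in top and (304.6, 228.4) in side, with grey steel visible inside it and the gripper clear. I'll check the height numerically by comparing the knob with its starting images.

```bash
python3 - <<'E'
from h import *
def red(A,uv):
    u0,v0=np.int32(uv)-18;A=A[v0:v0+36,u0:u0+36];w=(A[...,0]-A[...,1:].max(2)-20).clip(0);w=np.minimum(w,60)
    v,u=np.mgrid[:36,:36];return [u0+(w*u).sum()/w.sum(),v0+(w*v).sum()/w.sum()]
T=np.load("topavg.npy");S=np.load("sideavg.npy")
t=np.mean([grab_frame("top").astype(float) for _ in range(6)],0);s=np.mean([grab_frame("side").astype(float) for _ in range(6)],0)
for a,b,ua,ub in((T,S,(299,286),(267,245)),(t,s,(299,260),(288,237))): print(red(a,ua),red(b,ub),tri(red(a,ua),red(b,ub)))
E
```

```text
[np.float64(298.61631939984073), np.float64(284.9498240115099)] [np.float64(267.8387178834902), np.float64(245.49731479126035)] (array([0.48001435, 0.06437246, 0.04599416]), np.float64(0.00036133966720851843))
[np.float64(299.1216193345293), np.float64(259.5231357682023)] [np.float64(287.9389434563313), np.float64(236.311483181008)] (array([0.53339682, 0.06357607, 0.04660178]), np.float64(0.00039568985686201327))
```

The knob's height is within 0.6 mm of where it was at the start, so the stay is fully home.

```bash
python3 -c "
from station import *
print(job_done())"
```

```text
the job is handed in; nothing more can be done
None
```

The stay's yellow-ringed hole is down over the pin, and the stay lies home (knob height within 0.6 mm of its start). The gripper is released and clear, and the job is handed in at about 16 s; no verdict was returned.

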